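# Stand the clay pots in their own saucers

## Robot

A 6-joint arm with a two-finger parallel gripper is mounted at the origin on the work surface. World frame = base frame: x ahead of the robot, y to its left, z up, the work surface at z = 0. Lengths are in mm, angles in degrees, forces in N, time in s.
With the tool pointing down it reaches from about 300 to 850 mm from the base axis. Payload 4.2 kg.
Tool frame: the origin (TCP) lies at the very end of the fingers, on their centre line; the grasp point (between the pads) lies 19 mm behind it (env.grip_point_offset is the distance from the TCP to the grasp point, in mm); z points along the fingers, y is the line along which they close (so a half turn about z gives the same grasp; the last joint's range is limited). The gripper opens to 91 mm and grips with 3 to 60 N. Pads are 32 mm wide; open, the fingers measure 118 mm over their backs; the gripper's body (76 mm by 178 mm) begins 60 mm behind the grasp point.
Start: joints at [-70.531, 18.312, 89.639, -0, 72.044, -1.146], TCP at [202.454, -538.197, 213.976] pointing down, gripper open.
Joint ranges: [-177.97, 177.97], [-48.28, 115.42], [12.27, 149.76], [-77.06, 257.06], [2.81, 150.46], [-146.56, 146.56]. Speed limits (degrees/s): [147.25, 147.25, 180, 180, 180, 180].

## Interface

Orientations are given as [roll, pitch, yaw] about the fixed x, y, z axes, in that order (R = Rz(yaw) Ry(pitch) Rx(roll)).
In Python, from workcell import env gives the robot as it stands. The module is installed in compiled form; this text tells all that it offers.
- The arm moves only by the tool arm_command, never from a script. Its argument "rows" is a list of rows, each an object with "delta_pos": the shift along the tool's x, y, z in mm, a list of three; "roll": the turn about the tool's z in units of 5 degrees (1.0 is 5 degrees); "jaw": the opening in per cent of the stroke, from 0 (shut) to 100 (fully open). A call has 1 to 20 rows; each row is the pose to reach, as a shift and turn from the pose commanded when the call began, along the tool's axes at that moment; what a row does not reach only later rows make up. A row lasts 1/12 s, in which the tool goes at most 41.7 mm and 7.16 degrees, less where a joint would pass 70% of its speed; a pose out of reach is approached as far as the arm can. A call with a gripper value outside its range is refused whole. The fingers move at their own pace and stop on an object; "squeeze" is the grip in N (left out, the last holds). Time passes only in rows, so rows that repeat a pose let the fingers close. It gives the time, the measured TCP pose, the force, the opening and the grip force at its end, in the units of the state.
- env.state(): the state, without advancing time (a new reading comes with each control period).
- env.grab_frame(name): name is "scene" or "top" or "wrist"; returns a dict with "img" (400x640x3 uint8, blue, green, red), "z_map" (400x640 float32, mm along the optical axis (not along the pixel's ray), 0 where there is no reading), "fov_y" (degrees; the focal length in pixels is half the picture's height over the tangent of half this angle, whatever the lens; pixels are square), "cx", "cy" (the principal point, pixels), "dist" ([k1, k2, p1, p2, k3] as OpenCV has them; the pictures are not rectified), "R" (3x3) and "t" (3): a world point X has camera coordinates R X + t; the wrist camera has in their place "T_tool_cam" (4x4, takes a point from camera to tool coordinates, whose origin is the TCP and whose axes are the flange's). Camera axes: x right, y down, z forward; pixel columns grow to the right and rows downward; lengths in mm; the calibration is good to about 2 mm. A picture is of the moment at which its call begins: read the wrist's pose just before it.
- env.job_done(): hands the job in; it is judged then, once.
The state is a dict: "time_s": time; "qpos": joint angles; "qvel": joint speeds; "effort": joint torques, N m; "ee_pos": TCP position; "ee_rot": TCP orientation; "force": force on the tool from outside, world axes, zero at the start; "torque": the same for the moment, N m; "gripper_width": finger opening in mm; "gripper_force": force on a finger pad.
Only numpy, scipy, OpenCV 4.12 (cv2) and the standard library are available. Lean on these libraries where they do the work, as an engineer would, in place of code of your own. Each camera call takes 0.05 s, during which the arm holds its last target. There are 200 camera calls.

## Task

Pick the four small clay pots (small round, large round, square and oblong) out of the clutter on the bench and stand each one upright in the clay saucer of its own shape and size, flat on the saucer's floor inside the lip, the square and oblong pots lined up with the sides of their saucers. Set the pots down, do not drop them, and leave the glass jar and the white mug standing where they are.

Things in the scene. Friction and masses are not known exactly. Their poses are not given: they have to be found in the camera images.
- pot_small: Small empty round terracotta pot, upright, loose, 46 mm high, rim 42 mm across outside, tapering to 28 mm at the base, wall 4 mm, about 50 g. The outside of the top 17 mm is an upright rim band standing proud of the body, the place to grip from outside. Origin: centre of its underside; z up.
- pot_large: Large empty round terracotta pot, upright, loose, 62 mm high, rim 66 mm across outside, tapering to 50 mm at the base, wall 4 mm, about 140 g. The outside of the top 17 mm is an upright rim band standing proud of the body, the place to grip from outside. Origin: centre of its underside; z up.
- pot_square: Empty square terracotta pot, upright, loose, 52 mm high, rim 48 x 48 mm outside, body and base 40 x 40 mm, wall 4 mm, about 90 g. The outside of the top 17 mm is an upright rim band standing proud of the body, the place to grip from outside. Origin: centre of its underside; z up, x and y square to its sides.
- pot_oblong: Empty oblong terracotta trough pot, upright, loose, 48 mm high, rim 84 mm (along its x) x 46 mm (along its y) outside, body and base 76 x 38 mm, wall 4 mm, about 120 g. The outside of the top 17 mm is an upright rim band standing proud of the body, the place to grip from outside. Origin: centre of its underside; z up, x along its length.
- saucer_small: Small round terracotta saucer for the small round pot, floor 46 mm across inside the lip, 54 mm outside. Fixed, flat on the bench. 12 mm high over all, its floor 4 mm above the bench, lip 4 mm thick. Origin: centre of its underside; z up.
- saucer_large: Large round terracotta saucer for the large round pot, floor 72 mm across inside the lip, 80 mm outside. Fixed, flat on the bench. 12 mm high over all, its floor 4 mm above the bench, lip 4 mm thick. Origin: centre of its underside; z up.
- saucer_square: Square terracotta saucer for the square pot, floor 60 x 60 mm inside the lip, 68 x 68 mm outside. Fixed, flat on the bench. 12 mm high over all, its floor 4 mm above the bench, lip 4 mm thick. Origin: centre of its underside; z up, x and y square to its sides.
- saucer_oblong: Oblong terracotta saucer for the oblong pot, floor 96 mm (along its x) x 58 mm (along its y) inside the lip, 104 x 66 mm outside. Fixed, flat on the bench. 12 mm high over all, its floor 4 mm above the bench, lip 4 mm thick. Origin: centre of its underside; z up, x along its length.
- jar: Bystander: glass jar with a steel lid, upright, loose, 54 mm across, 75 mm high. Origin: centre of its underside; z up.
- mug: Bystander: white ceramic mug, upright, loose, 70 mm across and 75 mm high, its handle sticking out on its y side. Origin: centre of its underside; z up, on the axis of the round body.
Mind the look-alikes: they are no part of the job. What is shaped like the pot_large but blue is not meant. Leave any yellow look-alike of the pot_small alone.

How it is judged:
By the outcome, as a careful person would: the job done as asked, in the order asked, and still so for the second after the job is handed in, with the robot touching nothing.
It also fails if it takes over 112 s, if anything falls off the work surface, if the arm or the gripper's body presses on something with over 40 N, if the wrist force passes 120 N, or if a joint passes its speed limit or range.

## Working session

There is one attempt and no reset: what is moved stays moved. The work goes in short steps, Python scripts to look and compute and a tool call to move; the robot and the scene stay as the last step left them, time stands still between calls to the robot, and variables do not carry over. Pictures are saved under pics/ and viewed, at most 15 in all, crops included, and the job is handed in when it is done.

Besides the shell and the picture viewer there is one more tool, called after ">>>" in YAML: its name, and indented under it one key for each argument. arm_command: Moves the arm, as the interface text tells. Its arguments: {"type":"object","properties":{"rows":{"type":"array"},"squeeze":{"type":"number"}},"required":["rows"]}

```bash
mkdir -p pics; cat > h.py <<'E'
import numpy as np, cv2
from workcell import env
from scipy.spatial.transform import Rotation as Ro
def K(f):
    h=f["img"].shape[0]; fl=h/2/np.tan(np.radians(f["fov_y"])/2)
    return np.array([[fl,0,f["cx"]],[0,fl,f["cy"]],[0,0,1.]])
def Rt(f,s=None):
    if "R" in f: return np.array(f["R"]),np.array(f["t"]).ravel()
    T=np.eye(4);T[:3,:3]=Ro.from_euler('xyz',s["ee_rot"],degrees=True).as_matrix();T[:3,3]=s["ee_pos"]
    M=np.linalg.inv(T@np.array(f["T_tool_cam"])); return M[:3,:3],M[:3,3]
def rays(f,px):
    return cv2.undistortPoints(np.array(px,float).reshape(-1,1,2),K(f),np.array(f["dist"],float)).reshape(-1,2)
def onplane(f,px,z,s=None):
    R,t=Rt(f,s); d=np.c_[rays(f,px),np.ones(len(px))]@R; c=-R.T@t
    return c+d*((z-c[2])/d[:,2])[:,None]
def cloud(f,s=None):
    R,t=Rt(f,s);h,w=f["z_map"].shape
    v,u=np.mgrid[:h,:w]; r=rays(f,np.c_[u.ravel(),v.ravel()])
    z=f["z_map"].ravel(); P=np.c_[r*z[:,None],z]
    return ((P-t)@R).reshape(h,w,3)
E
python3 - <<'E'
from h import *
import pickle
print(env.state())
for n in("top","scene"):
    f=env.grab_frame(n); cv2.imwrite(f"pics/{n}0.png",f["img"]); pickle.dump(f,open(n+"0.pkl","wb"))
    print(n,f["fov_y"],f["dist"],Rt(f)[0].round(2).tolist(),(-Rt(f)[0].T@Rt(f)[1]).round())
E
```

```text
{'time_s': 0.0, 'qpos': array([-7.05296856e+01,  1.83513479e+01,  8.97058304e+01, -1.42225982e-03,
        7.20429341e+01, -1.14765057e+00]), 'qvel': array([-0.02143538,  0.02686731, -0.06369452,  0.10276483,  0.0181387 ,
       -0.00930768]), 'effort': array([ 1.32293935e-04, -4.12456083e+01, -2.31970793e+01,  7.28810183e-02,
        4.58734052e-02, -1.25587253e-04]), 'ee_pos': array([ 202.28910452, -537.71102545,  213.12711323]), 'ee_rot': array([-1.79899881e+02, -6.53204827e-04,  2.06184040e+01]), 'force': array([-0.45075447,  0.41313545, -0.44964086]), 'torque': array([-0.0209522 , -0.00790731, -0.00541773]), 'gripper_force': 0.0, 'gripper_width': 91.36648284668114}
top 54.83281277774012 [-0.05258684  0.          0.          0.          0.        ] [[-0.02, -1.0, -0.0], [-1.0, 0.02, -0.04], [0.04, -0.0, -1.0]] [ 457.   14. 1139.]
scene 47.46227218300221 [-0.08149542  0.          0.          0.          0.        ] [[-0.17, 0.99, -0.01], [0.7, 0.12, -0.7], [-0.69, -0.12, -0.71]] [1260.  147.  832.]
```

View pics/top0.png

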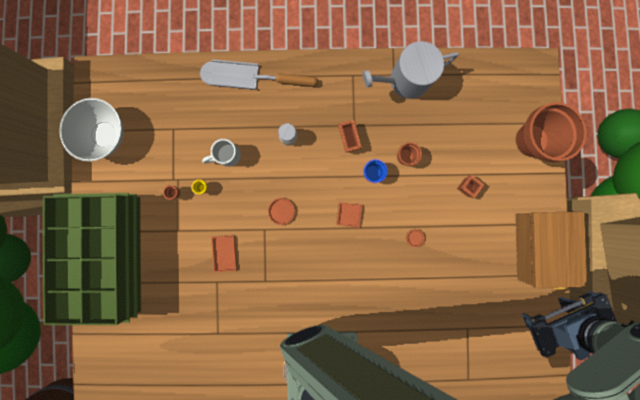

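View pics/scene0.png

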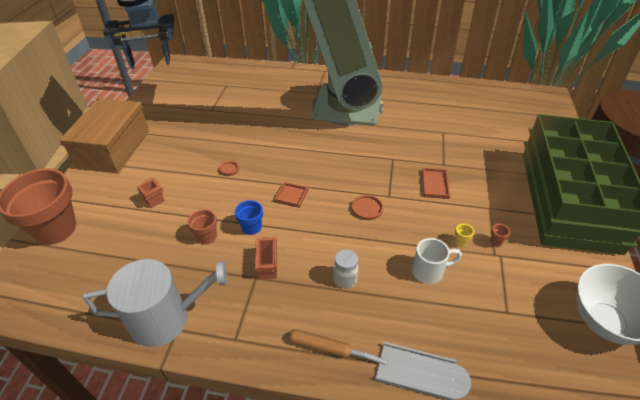

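Top view: the terracotta candidates are the small pot (170,192), large pot (409,155), square pot (473,187) and oblong pot (350,137). The look-alikes to avoid are the yellow pot (199,187), the blue pot (375,171) and the big planter (553,132). The saucers are large (282,211), square (350,215), small (416,238) and oblong (225,254). The jar is at (287,133) and the mug at (223,152).

```bash
python3 - <<'E'
from h import *
import pickle
f=pickle.load(open("top0.pkl","rb"))
cv2.imwrite("pics/crop1.png",cv2.resize(f["img"][110:280,150:500],None,fx=2.28,fy=2.28,interpolation=cv2.INTER_CUBIC))
P=cloud(f); hsv=cv2.cvtColor(f["img"],cv2.COLOR_BGR2HSV)
items=dict(pot_small=(170,192,46),pot_large=(409,155,62),pot_square=(473,187,52),pot_oblong=(350,137,48),yellow=(199,187,46),blue=(375,171,62),s_small=(416,238,12),s_large=(282,211,12),s_square=(350,215,12),s_oblong=(225,254,12),jar=(287,133,75),mug=(223,152,75))
for n,(u,v,h) in items.items():
    w=P[v-26:v+27,u-26:u+27].reshape(-1,3)
    c=onplane(f,[(u,v)],h)[0]
    m=w[(w[:,2]>h*0.75-(4 if h<20 else 0))&(np.hypot(*(w[:,:2]-c[:2]).T)<65)]
    r=cv2.minAreaRect(m[:,:2].astype(np.float32)); cc=cv2.minEnclosingCircle(m[:,:2].astype(np.float32))
    print(n,len(m),"pix",c.round()[:2],"rect",np.round(r[0]),np.round(r[1]),round(r[2],1),"circ",np.round(cc[0]),round(cc[1]),"zmax",m[:,2].max().round(),np.median(w[:,2]).round(1))
s=env.state();g=env.grab_frame("wrist");print(np.array(g["T_tool_cam"]).round(2),g["fov_y"])
E
```

```text
pot_small 97 pix [521. 426.] rect [528. 407.] [41. 82.] 23.6 circ [523. 405.] 43 zmax 50.0 0.9
pot_large 194 pix [ 612. -255.] rect [ 616. -256.] [64. 65.] 42.5 circ [ 616. -257.] 34 zmax 68.0 1.3
pot_square 221 pix [ 519. -439.] rect [ 522. -436.] [50. 50.] 51.6 circ [ 523. -438.] 32 zmax 57.0 1.0
pot_oblong 267 pix [669. -91.] rect [673. -91.] [84. 47.] 14.2 circ [673. -91.] 47 zmax 54.0 1.2
yellow 93 pix [534. 342.] rect [535. 365.] [82. 41.] 88.2 circ [529. 364.] 42 zmax 50.0 1.0
blue 166 pix [ 569. -158.] rect [ 569. -160.] [65. 62.] 87.8 circ [ 569. -159.] 33 zmax 67.0 1.3
s_small 196 pix [ 375. -282.] rect [ 367. -285.] [ 97. 113.] 43.4 circ [ 368. -285.] 63 zmax 19.0 0.9
s_large 320 pix [461. 109.] rect [466. 104.] [ 96. 101.] 13.1 circ [461. 103.] 59 zmax 17.0 1.1
s_square 309 pix [446. -90.] rect [438. -87.] [105.  88.] 17.2 circ [439. -87.] 56 zmax 18.0 1.2
s_oblong 481 pix [339. 277.] rect [340. 281.] [117. 117.] 16.5 circ [339. 277.] 65 zmax 17.0 1.5
jar 239 pix [678.  86.] rect [680.  86.] [45. 47.] 89.8 circ [681.  87.] 24 zmax 82.0 1.0
mug 220 pix [628. 266.] rect [622. 273.] [70. 89.] 51.3 circ [626. 280.] 49 zmax 80.0 1.4
[[  -0.     -0.96   -0.28   77.77]
 [   1.     -0.     -0.      0.88]
 [  -0.     -0.28    0.96 -169.93]
 [   0.      0.      0.      1.  ]] 60.8003832599741
```

View pics/crop1.png

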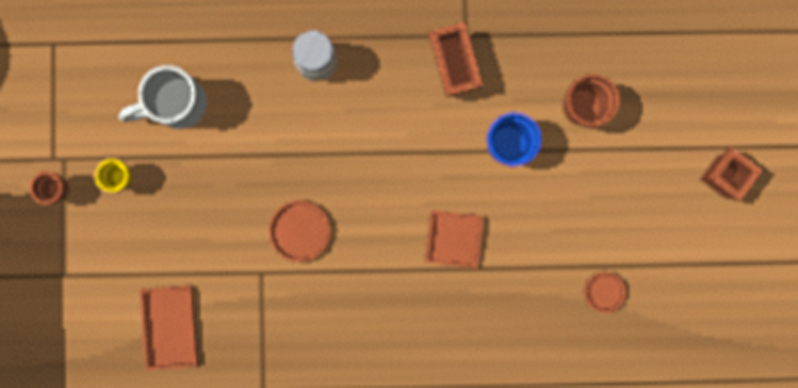

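The crop confirms the choice: terracotta small pot at crop (47,187), yellow look-alike beside it at (112,175), large terracotta pot at (592,100) and the blue one at (514,139). Next I measure the saucers by colour and check the obstacle heights.

```bash
cat >> h.py <<'E'
def terra(img):
    q=cv2.cvtColor(img,cv2.COLOR_BGR2HSV)
    h,s,v=cv2.split(q)
    return (((h<9)|(h>174))&(s>125)&(v>40)).astype(np.uint8)
def fit(f,u,v,z,s=None,rad=200):
    """component of terracotta nearest (u,v), outline on plane z -> rect,circle"""
    n,l,st,ce=cv2.connectedComponentsWithStats(cv2.morphologyEx(terra(f["img"]),cv2.MORPH_CLOSE,np.ones((3,3))))
    ok=[i for i in range(1,n) if st[i,4]>60]
    i=min(ok,key=lambda i:np.hypot(ce[i][0]-u,ce[i][1]-v))
    c=max(cv2.findContours((l==i).astype(np.uint8),cv2.RETR_EXTERNAL,cv2.CHAIN_APPROX_NONE)[0],key=len)[:,0]
    w=onplane(f,c,z,s)[:,:2].astype(np.float32)
    r=cv2.minAreaRect(w);cc=cv2.minEnclosingCircle(w)
    return ce[i].round(),"rect",np.round(r[0],1),np.round(r[1],1),round(r[2],1),"circ",np.round(cc[0],1),round(cc[1],1)
def go(x,y,z,psi):
    s=env.state();R=Ro.from_euler('xyz',s["ee_rot"],degrees=True).as_matrix()
    d=R.T@(np.array([x,y,z])-s["ee_pos"]); a=(s["ee_rot"][2]-psi+180)%360-180
    print("at",s["ee_pos"].round(1),s["ee_rot"].round(2),"t",round(s["time_s"],2),"DELTA",d.round(1),"ROLL",round(a/5,2),"rows>=",round(max(np.linalg.norm(d)/41.7,abs(a)/7.16),1))
E
python3 - <<'E'
from h import *
import pickle
f=pickle.load(open("top0.pkl","rb"))
for n,(u,v,z) in dict(pot_small=(170,192,46),pot_large=(409,155,62),pot_square=(473,187,52),pot_oblong=(350,137,48),s_small=(416,238,12),s_large=(282,211,12),s_square=(350,215,12),s_oblong=(225,254,12)).items(): print(n,*fit(f,u,v,z))
P=cloud(f).reshape(-1,3)
for n,b in dict(crate=(200,560,470,700),rbox=(250,500,-720,-540),pl=(550,800,-720,-560),can=(720,900,-450,-200),bowl=(550,800,550,700)).items():
    m=P[(P[:,0]>b[0])&(P[:,0]<b[1])&(P[:,1]>b[2])&(P[:,1]<b[3])&(P[:,2]>20)]
    print(n,m.min(0).round(),np.percentile(m,99,axis=0).round())
go(521,426,160,90)
E
```

```text
pot_small [171. 192.] rect [521.  423.2] [40.7 28.6] 88.9 circ [519.9 423.4] 20.6
pot_large [407. 153.] rect [ 618.5 -250.9] [46.7 60.1] 61.8 circ [ 616.7 -256.4] 32.0
pot_square [472. 185.] rect [ 529.8 -431.8] [34.1 31. ] 29.6 circ [ 530.8 -432. ] 21.0
pot_oblong [349. 135.] rect [674.3 -89.4] [76.7 37.7] 6.8 circ [673.4 -83. ] 39.0
s_small [472. 185.] rect [ 532.5 -448.2] [35.3 32.1] 29.6 circ [ 533.5 -448.4] 21.7
s_large [287. 209.] rect [470.2  95.4] [57.4 29.2] 10.4 circ [470.3  97.1] 29.7
s_square [341. 214.] rect [451.  -63.6] [17.5 55.5] 88.8 circ [451.  -63.6] 27.9
s_oblong [220. 265.] rect [307.5 292.3] [80.7 42.4] 45.9 circ [321.3 279. ] 40.4
crate [200. 524.  20.] [515. 698. 146.]
rbox [ 250. -720.   20.] [ 443. -577.  335.]
pl [ 583. -720.   20.] [ 735. -566.  138.]
can [ 790. -389.   20.] [ 898. -214.  135.]
bowl [614. 554.  20.] [787. 700.  84.]
at [ 202.3 -537.9  213.3] [-179.93   -0.     20.62] t 0.15 DELTA [ 637.6 -789.9   54.3] ROLL -13.88 rows>= 24.4
```

```bash
python3 - <<'E'
from h import *
go(430,-190,200,20.6)
E
```

```text
at [ 202.3 -537.9  213.3] [-179.93   -0.     20.62] t 0.15 DELTA [ 335.6 -245.4   13.6] ROLL 0.0 rows>= 10.0
```

>>> arm_command:
  rows:
    - {"delta_pos": [335, -245, 13], "roll": 0, "jaw": 100}
    - {"delta_pos": [335, -245, 13], "roll": 0, "jaw": 100}
    - {"delta_pos": [335, -245, 13], "roll": 0, "jaw": 100}
    - {"delta_pos": [335, -245, 13], "roll": 0, "jaw": 100}
    - {"delta_pos": [335, -245, 13], "roll": 0, "jaw": 100}
    - {"delta_pos": [335, -245, 13], "roll": 0, "jaw": 100}
    - {"delta_pos": [335, -245, 13], "roll": 0, "jaw": 100}
    - {"delta_pos": [335, -245, 13], "roll": 0, "jaw": 100}
    - {"delta_pos": [335, -245, 13], "roll": 0, "jaw": 100}
    - {"delta_pos": [335, -245, 13], "roll": 0, "jaw": 100}
    - {"delta_pos": [335, -245, 13], "roll": 0, "jaw": 100}
    - {"delta_pos": [335, -245, 13], "roll": 0, "jaw": 100}
    - {"delta_pos": [335, -245, 13], "roll": 0, "jaw": 100}
    - {"delta_pos": [335, -245, 13], "roll": 0, "jaw": 100}

```text
time_s: 1.32
ee_pos: [429.1, -191.8, 200.8]
ee_rot: [180.0, 0.0, 20.5]
force: [-0.6, 1.1, 0.7]
gripper_width: 91.1
gripper_force: 0.0
```

```bash
cat >> h.py <<'E'
import pickle
def snap(n):
    s=env.state();f=env.grab_frame("wrist");f["s"]=s
    pickle.dump(f,open(n+".pkl","wb"));cv2.imwrite(f"pics/{n}.png",f["img"]);return f,s
E
python3 - <<'E'
from h import *
f,s=snap("wA"); go(430,190,200,60)
E
```

```text
at [ 429.  -192.1  200.9] [1.7999e+02 2.0000e-02 2.0490e+01] t 1.37 DELTA [ 134.7 -357.5    0.8] ROLL -7.9 rows>= 9.2
```

View pics/wA.png

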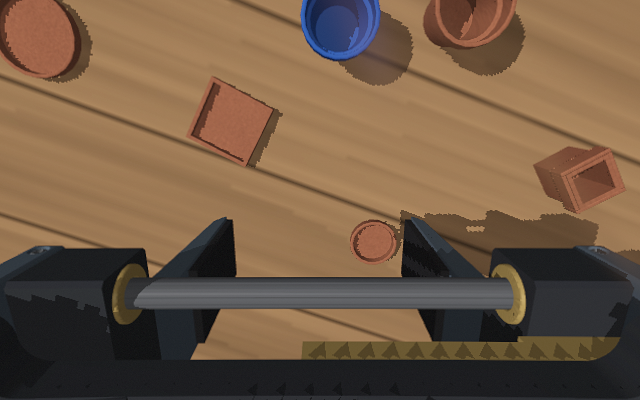

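Wrist view A: square saucer at (235,120), small saucer at (373,241), large saucer at (38,36), square pot rim at (595,178).

>>> arm_command:
  rows:
    - {"delta_pos": [135, -357, 1], "roll": -8, "jaw": 100}
    - {"delta_pos": [135, -357, 1], "roll": -8, "jaw": 100}
    - {"delta_pos": [135, -357, 1], "roll": -8, "jaw": 100}
    - {"delta_pos": [135, -357, 1], "roll": -8, "jaw": 100}
    - {"delta_pos": [135, -357, 1], "roll": -8, "jaw": 100}
    - {"delta_pos": [135, -357, 1], "roll": -8, "jaw": 100}
    - {"delta_pos": [135, -357, 1], "roll": -8, "jaw": 100}
    - {"delta_pos": [135, -357, 1], "roll": -8, "jaw": 100}
    - {"delta_pos": [135, -357, 1], "roll": -8, "jaw": 100}
    - {"delta_pos": [135, -357, 1], "roll": -8, "jaw": 100}
    - {"delta_pos": [135, -357, 1], "roll": -8, "jaw": 100}
    - {"delta_pos": [135, -357, 1], "roll": -8, "jaw": 60}
    - {"delta_pos": [135, -357, 1], "roll": -8, "jaw": 60}

```text
time_s: 2.45
ee_pos: [430.5, 188.8, 199.8]
ee_rot: [180.0, 0.1, 60.5]
force: [-0.7, 0.3, 0.0]
gripper_width: 81.1
gripper_force: 0.0
```

```bash
python3 - <<'E'
from h import *
f,s=snap("wB")
a=pickle.load(open("wA.pkl","rb"))
for u,v in((235,120),(373,241),(30,35),(300,150),(100,150)): print(u,v,cv2.cvtColor(a["img"],cv2.COLOR_BGR2HSV)[v,u], cloud(a,a["s"])[v,u].round(1))
go(521,425,150,90)
E
```

```text
235 120 [  9 139 163] [449.3 -91.1   2. ]
373 241 [  9 139 163] [ 373.1 -281.6    3.3]
30 35 [  9 137 160] [457.1 117.7   3.4]
300 150 [ 15 116 161] [ 443.  -166.1   -0.6]
100 150 [ 15 118 147] [366.7  37.3  -1.2]
at [430.6 188.7 199.9] [1.7999e+02 4.0000e-02 6.0450e+01] t 2.5 DELTA [250.2 -37.9  49.7] ROLL -5.91 rows>= 6.2
```

View pics/wB.png

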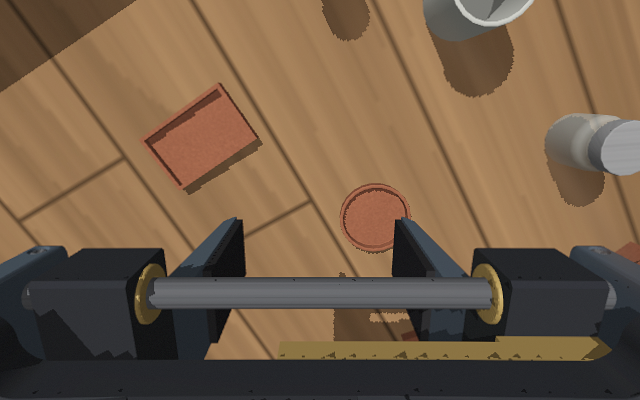

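Wrist view B: oblong saucer at (202,138), large saucer at (376,216); jar and mug are clear of both.

```bash
sed -i 's/((h<9)|(h>174))&(s>125)/((h<12)|(h>174))\&(s>110)/' h.py; python3 - <<'E'
from h import *
a=pickle.load(open("wA.pkl","rb"));b=pickle.load(open("wB.pkl","rb"))
print("sq",*fit(a,235,120,10,a["s"]));print("small",*fit(a,373,241,10,a["s"]))
print("lgA",*fit(a,38,36,10,a["s"]));print("lgB",*fit(b,376,216,10,b["s"]));print("obl",*fit(b,202,138,10,b["s"]))
print("potsq",*fit(a,595,178,52,a["s"]))
m=terra(a["img"])|terra(b["img"])<<1
print("lip px, sq corners", onplane(a,[(213,76),(279,110),(247,166),(188,136)],12,a["s"]).round(1).tolist())
print("potsq rim corners", onplane(a,[(607,145),(625,190),(577,213),(558,170)],52,a["s"]).round(1).tolist())
print("obl corners", onplane(b,[(220,83),(262,142),(187,190),(143,140)],12,b["s"]).round(1).tolist())
E
```

```text
sq [229. 122.] rect [445.6 -87.8] [69.2 69.2] 82.1 circ [445.7 -87.8] 48.0
small [373. 242.] rect [ 373.9 -280.2] [54.9 52.8] 21.9 circ [ 374.  -279.8] 28.0
lgA [38. 37.] rect [456.5 104.8] [67.5 80.3] 21.1 circ [457.5 106.6] 42.0
lgB [372. 216.] rect [457.6 113.6] [79.6 75.6] 31.5 circ [458.1 112. ] 40.8
obl [199. 137.] rect [338.8 281.6] [106.4  66.8] 3.6 circ [338.9 281.9] 61.6
potsq [580. 177.] rect [ 519.4 -423.7] [68.4 66.2] 51.1 circ [ 519.6 -424. ] 46.9
lip px, sq corners [[484.0, -60.7, 12.0], [476.0, -132.3, 12.0], [409.1, -118.8, 12.0], [418.0, -52.1, 12.0]]
potsq rim corners [[554.4, -430.4, 52.0], [523.5, -470.8, 52.0], [487.6, -441.2, 52.0], [518.5, -401.2, 52.0]]
obl corners [[390.1, 315.5, 12.0], [395.2, 245.6, 12.0], [296.7, 241.7, 12.0], [288.9, 308.1, 12.0]]
```

>>> arm_command:
  rows:
    - {"delta_pos": [250, -38, 50], "roll": -6, "jaw": 60}
    - {"delta_pos": [250, -38, 50], "roll": -6, "jaw": 60}
    - {"delta_pos": [250, -38, 50], "roll": -6, "jaw": 60}
    - {"delta_pos": [250, -38, 50], "roll": -6, "jaw": 60}
    - {"delta_pos": [250, -38, 50], "roll": -6, "jaw": 60}
    - {"delta_pos": [250, -38, 50], "roll": -6, "jaw": 60}
    - {"delta_pos": [250, -38, 50], "roll": -6, "jaw": 60}
    - {"delta_pos": [250, -38, 50], "roll": -6, "jaw": 60}
    - {"delta_pos": [250, -38, 50], "roll": -6, "jaw": 60}
    - {"delta_pos": [250, -38, 50], "roll": -6, "jaw": 60}

```text
time_s: 3.33
ee_pos: [520.1, 424.9, 150.5]
ee_rot: [-180.0, 0.1, 90.5]
force: [0.8, -0.3, -0.1]
gripper_width: 55.0
gripper_force: 0.0
```

```bash
python3 - <<'E'
from h import *
f,s=snap("wC");
print(*fit(f,320,180,46,s))
go(521,425,150,90)
E
```

```text
[318. 189.] rect [519.2 428.1] [40.2 43.2] 0.4 circ [519.2 427.9] 21.9
at [520.1 425.  150.9] [1.7998e+02 2.0000e-02 9.0500e+01] t 3.38 DELTA [-0.1  0.9  0.9] ROLL 0.1 rows>= 0.1
```

View pics/wC.png

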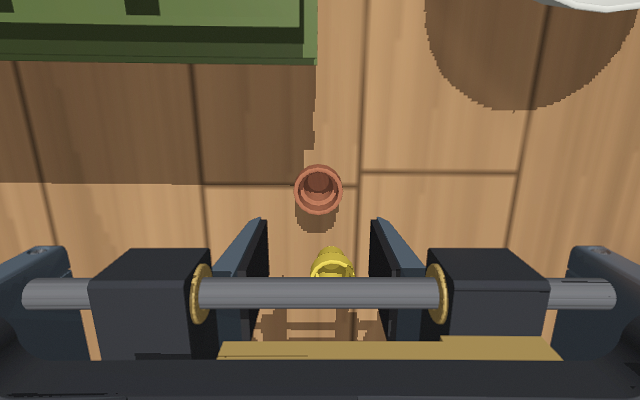

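The small pot's rim is at (318,189) in wrist view C, centred between the fingers; yellow is well below them at (333,265). Descending.

>>> arm_command:
  rows:
    - {"delta_pos": [3, -1, 40], "roll": 0, "jaw": 60}
    - {"delta_pos": [3, -1, 80], "roll": 0, "jaw": 60}
    - {"delta_pos": [3, -1, 110], "roll": 0, "jaw": 60}
    - {"delta_pos": [3, -1, 126], "roll": 0, "jaw": 60}
    - {"delta_pos": [3, -1, 132], "roll": 0, "jaw": 60}
    - {"delta_pos": [3, -1, 132], "roll": 0, "jaw": 60}
    - {"delta_pos": [3, -1, 132], "roll": 0, "jaw": 60}
    - {"delta_pos": [3, -1, 132], "roll": 0, "jaw": 30}
    - {"delta_pos": [3, -1, 132], "roll": 0, "jaw": 30}
    - {"delta_pos": [3, -1, 132], "roll": 0, "jaw": 30}
    - {"delta_pos": [3, -1, 132], "roll": 0, "jaw": 30}
    - {"delta_pos": [3, -1, 132], "roll": 0, "jaw": 30}
  squeeze: 15

```text
time_s: 4.38
ee_pos: [519.9, 430.8, 19.9]
ee_rot: [179.8, -0.1, 90.6]
force: [0.2, -0.7, 6.7]
gripper_width: 41.1
gripper_force: 15.0
```

```bash
python3 - <<'E'
from h import *
s=env.state();print(s["gripper_width"],s["gripper_force"],s["ee_pos"].round(1),s["force"].round(1)); go(374,-280,110,20)
E
```

```text
41.05978934475772 15.000555964652449 [519.9 430.8  19.9] [ 0.2 -0.7  6.7]
at [519.9 430.8  19.9] [ 1.7984e+02 -1.0000e-01  9.0620e+01] t 4.38 DELTA [-709.  -153.4  -91.7] ROLL 14.12 rows>= 17.5
```

>>> arm_command:
  rows:
    - {"delta_pos": [0, 0, -20], "roll": 0, "jaw": 30}
    - {"delta_pos": [0, 0, -60], "roll": 0, "jaw": 30}
    - {"delta_pos": [0, 0, -92], "roll": 0, "jaw": 30}
    - {"delta_pos": [-35, -8, -92], "roll": 1, "jaw": 30}
    - {"delta_pos": [-75, -16, -92], "roll": 2, "jaw": 30}
    - {"delta_pos": [-709, -153, -92], "roll": 14, "jaw": 30}
    - {"delta_pos": [-709, -153, -92], "roll": 14, "jaw": 30}
    - {"delta_pos": [-709, -153, -92], "roll": 14, "jaw": 30}
    - {"delta_pos": [-709, -153, -92], "roll": 14, "jaw": 30}
    - {"delta_pos": [-709, -153, -92], "roll": 14, "jaw": 30}
    - {"delta_pos": [-709, -153, -92], "roll": 14, "jaw": 30}
    - {"delta_pos": [-709, -153, -92], "roll": 14, "jaw": 30}
    - {"delta_pos": [-709, -153, -92], "roll": 14, "jaw": 30}
    - {"delta_pos": [-709, -153, -92], "roll": 14, "jaw": 30}
    - {"delta_pos": [-709, -153, -92], "roll": 14, "jaw": 30}
    - {"delta_pos": [-709, -153, -92], "roll": 14, "jaw": 30}
    - {"delta_pos": [-709, -153, -92], "roll": 14, "jaw": 30}
    - {"delta_pos": [-709, -153, -92], "roll": 14, "jaw": 30}
    - {"delta_pos": [-709, -153, -92], "roll": 14, "jaw": 30}
    - {"delta_pos": [-709, -153, -92], "roll": 14, "jaw": 30}

```text
time_s: 6.05
ee_pos: [377.5, -259.2, 110.5]
ee_rot: [179.9, -0.0, 20.6]
force: [1.2, 0.9, -0.2]
gripper_width: 41.7
gripper_force: 15.0
```

```bash
python3 - <<'E'
from h import *
go(374,-280,110,20); go(374,-280,24,20)
E
```

```text
at [ 377.5 -259.2  110.5] [ 1.7995e+02 -4.0000e-02  2.0600e+01] t 6.05 DELTA [-10.6  18.3   0.5] ROLL 0.12 rows>= 0.5
at [ 377.5 -259.2  110.5] [ 1.7995e+02 -4.0000e-02  2.0600e+01] t 6.05 DELTA [-10.7  18.2  86.5] ROLL 0.12 rows>= 2.1
```

>>> arm_command:
  rows:
    - {"delta_pos": [-11, 18, 40], "roll": 0, "jaw": 30}
    - {"delta_pos": [-11, 18, 40], "roll": 0, "jaw": 30}
    - {"delta_pos": [-11, 18, 40], "roll": 0, "jaw": 30}
    - {"delta_pos": [-11, 18, 40], "roll": 0, "jaw": 30}

```text
time_s: 6.38
ee_pos: [374.3, -277.4, 70.2]
ee_rot: [-180.0, 0.0, 20.6]
force: [0.7, -0.1, -0.1]
gripper_width: 41.8
gripper_force: 15.0
```

```bash
python3 - <<'E'
from h import *
go(374,-280,24,20); f,s=snap("wD")
print(*fit(f,330,240,s["ee_pos"][2]+26.5,s))
E
```

```text
at [ 374.3 -277.4   70.2] [-179.96    0.     20.6 ] t 6.38 DELTA [-1.2  2.3 46.2] ROLL 0.12 rows>= 1.1
[320. 231.] rect [ 394.3 -270.8] [48.1 40.8] 20.5 circ [ 390.4 -272.3] 28.5
```

View pics/wD.png

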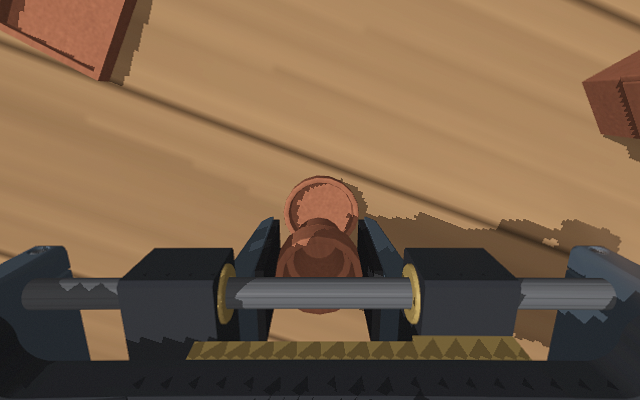

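The small pot hangs upright in the grip at (320,265) with its saucer just beyond at (322,210). Lowering it.

>>> arm_command:
  rows:
    - {"delta_pos": [1, 2, 20], "roll": 0, "jaw": 30}
    - {"delta_pos": [1, 2, 34], "roll": 0, "jaw": 30}
    - {"delta_pos": [1, 2, 40], "roll": 0, "jaw": 30}
    - {"delta_pos": [1, 2, 44], "roll": 0, "jaw": 30}
    - {"delta_pos": [1, 2, 46], "roll": 0, "jaw": 30}
    - {"delta_pos": [1, 2, 46], "roll": 0, "jaw": 30}
    - {"delta_pos": [1, 2, 46], "roll": 0, "jaw": 30}

```text
time_s: 7.02
ee_pos: [376.6, -279.6, 24.7]
ee_rot: [179.9, -0.0, 20.6]
force: [-0.3, -0.7, -1.0]
gripper_width: 42.0
gripper_force: 15.0
```

>>> arm_command:
  rows:
    - {"delta_pos": [0, 0, 0], "roll": 0, "jaw": 60}
    - {"delta_pos": [0, 0, 0], "roll": 0, "jaw": 60}
    - {"delta_pos": [0, 0, 0], "roll": 0, "jaw": 60}
    - {"delta_pos": [0, 0, 0], "roll": 0, "jaw": 60}
    - {"delta_pos": [0, 0, -20], "roll": 0, "jaw": 60}
    - {"delta_pos": [0, 0, -55], "roll": 0, "jaw": 60}
    - {"delta_pos": [0, 0, -95], "roll": 0, "jaw": 60}
    - {"delta_pos": [0, 0, -130], "roll": 0, "jaw": 100}
    - {"delta_pos": [0, 0, -130], "roll": 0, "jaw": 100}
    - {"delta_pos": [0, 0, -130], "roll": 0, "jaw": 100}

```text
time_s: 7.85
ee_pos: [377.0, -280.3, 156.0]
ee_rot: [179.7, -0.2, 20.6]
force: [0.3, -1.2, -0.4]
gripper_width: 71.7
gripper_force: 0.0
```

```bash
python3 - <<'E'
from h import *
f,s=snap("wE")
print(*fit(f,322,210,30,s))
go(616,-256,175,68)
E
```

```text
[316. 189.] rect [ 375.3 -281.2] [58.3 49.6] 41.8 circ [ 374.4 -280.5] 29.5
at [ 375.8 -279.5  154.2] [ 1.7995e+02 -3.0000e-02  2.0610e+01] t 7.9 DELTA [233.1  62.6 -20.6] ROLL -9.48 rows>= 6.6
```

View pics/wE.png

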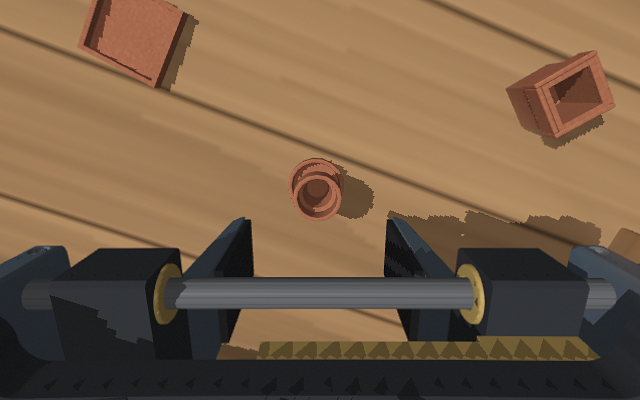

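The small pot stands in its saucer: rim centre (317,197), saucer (316,187), consistent with parallax.

>>> arm_command:
  rows:
    - {"delta_pos": [233, 63, -21], "roll": -10, "jaw": 100}
    - {"delta_pos": [233, 63, -21], "roll": -10, "jaw": 100}
    - {"delta_pos": [233, 63, -21], "roll": -10, "jaw": 100}
    - {"delta_pos": [233, 63, -21], "roll": -10, "jaw": 100}
    - {"delta_pos": [233, 63, -21], "roll": -10, "jaw": 100}
    - {"delta_pos": [233, 63, -21], "roll": -10, "jaw": 100}
    - {"delta_pos": [233, 63, -21], "roll": -10, "jaw": 100}
    - {"delta_pos": [233, 63, -21], "roll": -10, "jaw": 100}
    - {"delta_pos": [233, 63, -21], "roll": -10, "jaw": 100}
    - {"delta_pos": [233, 63, -21], "roll": -10, "jaw": 100}
    - {"delta_pos": [233, 63, -21], "roll": -10, "jaw": 100}

```text
time_s: 8.82
ee_pos: [614.9, -256.6, 174.4]
ee_rot: [-179.9, 0.0, 70.5]
force: [-0.8, -0.7, 0.9]
gripper_width: 91.2
gripper_force: 0.0
```

```bash
python3 - <<'E'
from h import *
e=pickle.load(open("wE.pkl","rb"))
print("small rim",onplane(e,[(317,197),(317,173),(317,221),(293,197),(341,197)],50,e["s"]).round(1).tolist())
f,s=snap("wF")
print(*fit(f,320,190,62,s))
C=cloud(f,s);q=C[terra(f["img"])>0];q=q[(q[:,2]>54)&(np.hypot(q[:,0]-616,q[:,1]+256)<45)]
c=cv2.minEnclosingCircle(q[:,:2].astype(np.float32));print(len(q),c,q[:,2].max())
go(616,-256,36,70)
E
```

```text
small rim [[374.2, -281.5, 50.0], [393.5, -274.3, 50.0], [354.0, -289.0, 50.0], [367.1, -262.5, 50.0], [381.2, -300.5, 50.0]]
[319. 191.] rect [ 615.  -257.8] [64.4 66.5] 7.0 circ [ 615.5 -257.8] 33.6
1216 ((614.6884765625, -258.71844482421875), 32.881526947021484) 63.29008181120603
at [ 615.1 -256.7  174.8] [-179.95    0.     70.48] t 8.87 DELTA [  0.9   0.7 138.8] ROLL 0.1 rows>= 3.3
```

View pics/wF.png

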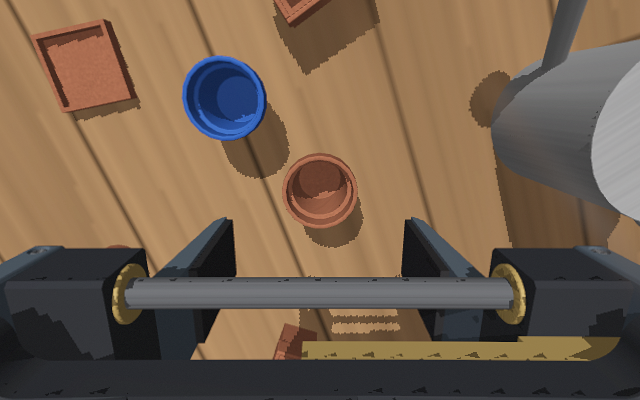

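Large terracotta pot at (320,191), blue one at (225,97) clear of the fingers. Descending.

>>> arm_command:
  rows:
    - {"delta_pos": [-1, 0, 40], "roll": 0, "jaw": 100}
    - {"delta_pos": [-1, 0, 80], "roll": 0, "jaw": 100}
    - {"delta_pos": [-1, 0, 115], "roll": 0, "jaw": 100}
    - {"delta_pos": [-1, 0, 133], "roll": 0, "jaw": 100}
    - {"delta_pos": [-1, 0, 139], "roll": 0, "jaw": 100}
    - {"delta_pos": [-1, 0, 139], "roll": 0, "jaw": 100}
    - {"delta_pos": [-1, 0, 139], "roll": 0, "jaw": 100}
    - {"delta_pos": [-1, 0, 139], "roll": 0, "jaw": 60}
    - {"delta_pos": [-1, 0, 139], "roll": 0, "jaw": 60}
    - {"delta_pos": [-1, 0, 139], "roll": 0, "jaw": 60}
    - {"delta_pos": [-1, 0, 139], "roll": 0, "jaw": 60}
    - {"delta_pos": [-1, 0, 139], "roll": 0, "jaw": 60}
    - {"delta_pos": [-1, 0, 139], "roll": 0, "jaw": 60}
  squeeze: 20

```text
time_s: 9.95
ee_pos: [616.3, -257.5, 37.1]
ee_rot: [179.9, 0.0, 70.6]
force: [-1.0, -0.3, 5.7]
gripper_width: 66.4
gripper_force: 20.0
```

```bash
python3 - <<'E'
from h import *
go(458,111,150,70)
E
```

```text
at [ 616.3 -257.5   37.1] [1.7992e+02 1.0000e-02 7.0610e+01] t 9.95 DELTA [ 295.1 -271.5 -113.4] ROLL 0.12 rows>= 10.0
```

>>> arm_command:
  rows:
    - {"delta_pos": [0, 0, -20], "roll": 0, "jaw": 60}
    - {"delta_pos": [0, 0, -55], "roll": 0, "jaw": 60}
    - {"delta_pos": [0, 0, -90], "roll": 0, "jaw": 60}
    - {"delta_pos": [0, 0, -113], "roll": 0, "jaw": 60}
    - {"delta_pos": [15, -13, -113], "roll": 0, "jaw": 60}
    - {"delta_pos": [36, -33, -113], "roll": 0, "jaw": 60}
    - {"delta_pos": [295, -271, -113], "roll": 0, "jaw": 60}
    - {"delta_pos": [295, -271, -113], "roll": 0, "jaw": 60}
    - {"delta_pos": [295, -271, -113], "roll": 0, "jaw": 60}
    - {"delta_pos": [295, -271, -113], "roll": 0, "jaw": 60}
    - {"delta_pos": [295, -271, -113], "roll": 0, "jaw": 60}
    - {"delta_pos": [295, -271, -113], "roll": 0, "jaw": 60}
    - {"delta_pos": [295, -271, -113], "roll": 0, "jaw": 60}
    - {"delta_pos": [295, -271, -113], "roll": 0, "jaw": 60}
    - {"delta_pos": [295, -271, -113], "roll": 0, "jaw": 60}
    - {"delta_pos": [295, -271, -113], "roll": 0, "jaw": 60}
    - {"delta_pos": [295, -271, -113], "roll": 0, "jaw": 60}
    - {"delta_pos": [295, -271, -113], "roll": 0, "jaw": 60}
    - {"delta_pos": [295, -271, -113], "roll": 0, "jaw": 60}

```text
time_s: 11.53
ee_pos: [458.8, 109.9, 148.8]
ee_rot: [180.0, 0.0, 70.5]
force: [-0.6, -0.3, -1.2]
gripper_width: 66.7
gripper_force: 20.0
```

```bash
python3 - <<'E'
from h import *
f,s=snap("wG");print(s["gripper_width"])
C=cloud(f,s);m=(terra(f["img"])>0)&(C[...,2]>8)&(C[...,2]<18)&(np.hypot(C[...,0]-458,C[...,1]-111)<50)
print(m.sum());q=C[m][:,:2]
from scipy.optimize import least_squares
if m.sum()>20:print(least_squares(lambda p:np.hypot(*(q-p).T)-38,[458,111],loss="soft_l1").x)
go(458,111,42,70)
E
```

```text
66.66700265528381
771
[459.14800927 110.95338213]
at [458.8 109.8 148.8] [1.7999e+02 2.0000e-02 7.0510e+01] t 11.58 DELTA [  0.9  -1.1 106.8] ROLL 0.1 rows>= 2.6
```

>>> arm_command:
  rows:
    - {"delta_pos": [1, 0, 35], "roll": 0, "jaw": 60}
    - {"delta_pos": [1, 0, 70], "roll": 0, "jaw": 60}
    - {"delta_pos": [1, 0, 88], "roll": 0, "jaw": 60}
    - {"delta_pos": [1, 0, 98], "roll": 0, "jaw": 60}
    - {"delta_pos": [1, 0, 103], "roll": 0, "jaw": 60}
    - {"delta_pos": [1, 0, 106], "roll": 0, "jaw": 60}
    - {"delta_pos": [1, 0, 107], "roll": 0, "jaw": 60}
    - {"delta_pos": [1, 0, 107], "roll": 0, "jaw": 60}

```text
time_s: 12.25
ee_pos: [459.2, 111.6, 42.4]
ee_rot: [179.9, -0.0, 70.6]
force: [-0.1, 0.2, -0.8]
gripper_width: 66.3
gripper_force: 20.0
```

>>> arm_command:
  rows:
    - {"delta_pos": [0, 0, 0], "roll": 0, "jaw": 95}
    - {"delta_pos": [0, 0, 0], "roll": 0, "jaw": 95}
    - {"delta_pos": [0, 0, 0], "roll": 0, "jaw": 95}
    - {"delta_pos": [0, 0, 0], "roll": 0, "jaw": 95}
    - {"delta_pos": [0, 0, -20], "roll": 0, "jaw": 95}
    - {"delta_pos": [0, 0, -55], "roll": 0, "jaw": 95}
    - {"delta_pos": [0, 0, -95], "roll": 0, "jaw": 95}
    - {"delta_pos": [0, 0, -130], "roll": 0, "jaw": 95}
    - {"delta_pos": [0, 0, -130], "roll": 0, "jaw": 95}
    - {"delta_pos": [0, 0, -130], "roll": 0, "jaw": 95}

```text
time_s: 13.08
ee_pos: [459.8, 112.2, 174.1]
ee_rot: [179.7, -0.2, 70.6]
force: [0.0, 0.0, -0.4]
gripper_width: 86.6
gripper_force: 0.0
```

```bash
python3 - <<'E'
from h import *
f,s=snap("wH")
C=cloud(f,s);q=C[(terra(f["img"])>0)&(C[...,2]>58)&(np.hypot(C[...,0]-458,C[...,1]-111)<50)]
print(len(q),cv2.minEnclosingCircle(q[:,:2].astype(np.float32)),np.percentile(q[:,2],[50,98]))
go(522,-437,165,51.6);go(522,-437,165,-38.4)
E
```

```text
1254 ((464.1826171875, 106.40023040771484), 39.343223571777344) [64.81307714 66.44316825]
at [458.4 111.9 172.3] [ 1.7994e+02 -3.0000e-02  7.0630e+01] t 13.13 DELTA [-496.7  242.1    7.3] ROLL 3.81 rows>= 13.3
at [458.4 111.9 172.3] [ 1.7994e+02 -3.0000e-02  7.0630e+01] t 13.13 DELTA [-496.7  242.1    7.3] ROLL 21.81 rows>= 15.2
```

>>> arm_command:
  rows:
    - {"delta_pos": [-497, 242, 7], "roll": 4, "jaw": 90}
    - {"delta_pos": [-497, 242, 7], "roll": 4, "jaw": 90}
    - {"delta_pos": [-497, 242, 7], "roll": 4, "jaw": 90}
    - {"delta_pos": [-497, 242, 7], "roll": 4, "jaw": 90}
    - {"delta_pos": [-497, 242, 7], "roll": 4, "jaw": 90}
    - {"delta_pos": [-497, 242, 7], "roll": 4, "jaw": 90}
    - {"delta_pos": [-497, 242, 7], "roll": 4, "jaw": 90}
    - {"delta_pos": [-497, 242, 7], "roll": 4, "jaw": 90}
    - {"delta_pos": [-497, 242, 7], "roll": 4, "jaw": 90}
    - {"delta_pos": [-497, 242, 7], "roll": 4, "jaw": 90}
    - {"delta_pos": [-497, 242, 7], "roll": 4, "jaw": 90}
    - {"delta_pos": [-497, 242, 7], "roll": 4, "jaw": 75}
    - {"delta_pos": [-497, 242, 7], "roll": 4, "jaw": 75}
    - {"delta_pos": [-497, 242, 7], "roll": 4, "jaw": 75}
    - {"delta_pos": [-497, 242, 7], "roll": 4, "jaw": 75}
    - {"delta_pos": [-497, 242, 7], "roll": 4, "jaw": 75}
    - {"delta_pos": [-497, 242, 7], "roll": 4, "jaw": 75}

```text
time_s: 14.55
ee_pos: [521.3, -435.4, 163.7]
ee_rot: [-179.8, -0.0, 50.7]
force: [-1.0, 0.4, -0.1]
gripper_width: 68.7
gripper_force: 0.0
```

```bash
python3 - <<'E'
from h import *
f,s=snap("wI")
C=cloud(f,s);q=C[(terra(f["img"])>0)&(C[...,2]>46)&(np.hypot(C[...,0]-522,C[...,1]+437)<45)]
print(len(q),cv2.minAreaRect(q[:,:2].astype(np.float32)),np.percentile(q[:,2],[50,98]))
print(*fit(f,320,190,52,s))
go(522,-437,25.5,51.6)
E
```

```text
1764 ((520.6299438476562, -438.9335632324219), (48.237247467041016, 47.749385833740234), 51.13930892944336) [51.10516858 52.55444919]
[321. 191.] rect [ 522.5 -436.7] [52.7 47.6] 51.3 circ [ 521.8 -438.2] 33.4
at [ 521.6 -435.2  164.3] [-1.7987e+02 -3.0000e-02  5.0700e+01] t 14.6 DELTA [ -1.2   1.7 138.8] ROLL -0.18 rows>= 3.3
```

View pics/wI.png

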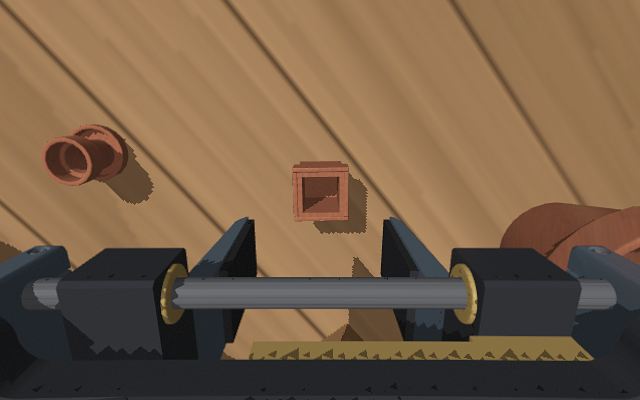

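The square pot's rim is square to the gripper at (321,193); the small pot in its saucer shows at (80,155). Descending.

>>> arm_command:
  rows:
    - {"delta_pos": [-3, 2, 40], "roll": 0, "jaw": 75}
    - {"delta_pos": [-3, 2, 80], "roll": 0, "jaw": 75}
    - {"delta_pos": [-3, 2, 115], "roll": 0, "jaw": 75}
    - {"delta_pos": [-3, 2, 133], "roll": 0, "jaw": 75}
    - {"delta_pos": [-3, 2, 139], "roll": 0, "jaw": 75}
    - {"delta_pos": [-3, 2, 139], "roll": 0, "jaw": 75}
    - {"delta_pos": [-3, 2, 139], "roll": 0, "jaw": 75}
    - {"delta_pos": [-3, 2, 139], "roll": 0, "jaw": 40}
    - {"delta_pos": [-3, 2, 139], "roll": 0, "jaw": 40}
    - {"delta_pos": [-3, 2, 139], "roll": 0, "jaw": 40}
    - {"delta_pos": [-3, 2, 139], "roll": 0, "jaw": 40}
    - {"delta_pos": [-3, 2, 139], "roll": 0, "jaw": 40}
    - {"delta_pos": [-3, 2, 139], "roll": 0, "jaw": 40}
  squeeze: 18

```text
time_s: 15.68
ee_pos: [521.9, -441.3, 27.4]
ee_rot: [179.9, -0.0, 50.6]
force: [-1.3, 1.0, 6.4]
gripper_width: 47.9
gripper_force: 18.0
```

```bash
python3 - <<'E'
from h import *
go(446,-88.5,130,82)
E
```

```text
at [ 521.9 -441.3   27.4] [179.9   -0.    50.61] t 15.68 DELTA [ 224.4 -282.4 -103.1] ROLL -6.28 rows>= 9.0
```

>>> arm_command:
  rows:
    - {"delta_pos": [0, 0, -20], "roll": 0, "jaw": 40}
    - {"delta_pos": [0, 0, -55], "roll": 0, "jaw": 40}
    - {"delta_pos": [0, 0, -90], "roll": 0, "jaw": 40}
    - {"delta_pos": [0, 0, -103], "roll": 0, "jaw": 40}
    - {"delta_pos": [13, -16, -103], "roll": -0.3, "jaw": 40}
    - {"delta_pos": [31, -39, -103], "roll": -0.9, "jaw": 40}
    - {"delta_pos": [224, -282, -103], "roll": -6.28, "jaw": 40}
    - {"delta_pos": [224, -282, -103], "roll": -6.28, "jaw": 40}
    - {"delta_pos": [224, -282, -103], "roll": -6.28, "jaw": 40}
    - {"delta_pos": [224, -282, -103], "roll": -6.28, "jaw": 40}
    - {"delta_pos": [224, -282, -103], "roll": -6.28, "jaw": 40}
    - {"delta_pos": [224, -282, -103], "roll": -6.28, "jaw": 40}
    - {"delta_pos": [224, -282, -103], "roll": -6.28, "jaw": 40}
    - {"delta_pos": [224, -282, -103], "roll": -6.28, "jaw": 40}
    - {"delta_pos": [224, -282, -103], "roll": -6.28, "jaw": 40}
    - {"delta_pos": [224, -282, -103], "roll": -6.28, "jaw": 40}
    - {"delta_pos": [224, -282, -103], "roll": -6.28, "jaw": 40}
    - {"delta_pos": [224, -282, -103], "roll": -6.28, "jaw": 40}

```text
time_s: 17.18
ee_pos: [446.3, -90.0, 129.0]
ee_rot: [180.0, 0.0, 81.9]
force: [0.5, -0.8, 0.6]
gripper_width: 47.7
gripper_force: 18.0
```

```bash
python3 - <<'E'
from h import *
f,s=snap("wJ");print(s["gripper_width"])
C=cloud(f,s);m=(terra(f["img"])>0)&(C[...,2]>8)&(C[...,2]<18)&(np.hypot(C[...,0]-446,C[...,1]+89)<60)
print(m.sum(),cv2.minAreaRect(C[m][:,:2].astype(np.float32)))
go(446,-88.5,32,82)
E
```

```text
47.73836066961817
939 ((446.4207763671875, -79.41136169433594), (52.14801788330078, 68.00821685791016), 82.18914794921875)
at [446.2 -90.  128.9] [1.7997e+02 2.0000e-02 8.1920e+01] t 17.23 DELTA [ 1.5 -0.4 96.9] ROLL -0.02 rows>= 2.3
```

View pics/wJ.png

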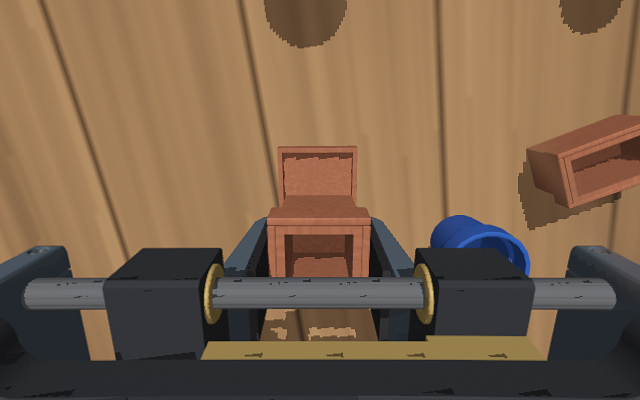

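The square pot at (318,245) lines up with its saucer at (317,175). Lowering.

>>> arm_command:
  rows:
    - {"delta_pos": [1, -1, 35], "roll": 0, "jaw": 40}
    - {"delta_pos": [1, -1, 62], "roll": 0, "jaw": 40}
    - {"delta_pos": [1, -1, 80], "roll": 0, "jaw": 40}
    - {"delta_pos": [1, -1, 90], "roll": 0, "jaw": 40}
    - {"delta_pos": [1, -1, 94], "roll": 0, "jaw": 40}
    - {"delta_pos": [1, -1, 96], "roll": 0, "jaw": 40}
    - {"delta_pos": [1, -1, 97], "roll": 0, "jaw": 40}
    - {"delta_pos": [1, -1, 97], "roll": 0, "jaw": 40}
    - {"delta_pos": [1, -1, 97], "roll": 0, "jaw": 40}

```text
time_s: 17.98
ee_pos: [445.5, -88.1, 32.6]
ee_rot: [179.9, 0.0, 82.0]
force: [0.6, 0.6, -0.3]
gripper_width: 48.2
gripper_force: 18.0
```

>>> arm_command:
  rows:
    - {"delta_pos": [0, 0, 0], "roll": 0, "jaw": 75}
    - {"delta_pos": [0, 0, 0], "roll": 0, "jaw": 75}
    - {"delta_pos": [0, 0, 0], "roll": 0, "jaw": 75}
    - {"delta_pos": [0, 0, 0], "roll": 0, "jaw": 75}
    - {"delta_pos": [0, 0, -20], "roll": 0, "jaw": 75}
    - {"delta_pos": [0, 0, -55], "roll": 0, "jaw": 75}
    - {"delta_pos": [0, 0, -95], "roll": 0, "jaw": 75}
    - {"delta_pos": [0, 0, -130], "roll": 0, "jaw": 75}
    - {"delta_pos": [0, 0, -130], "roll": 0, "jaw": 75}
    - {"delta_pos": [0, 0, -130], "roll": 0, "jaw": 75}

```text
time_s: 18.82
ee_pos: [446.1, -88.0, 164.0]
ee_rot: [179.7, 0.0, 82.0]
force: [-0.2, 0.4, -1.1]
gripper_width: 68.0
gripper_force: 0.0
```

```bash
python3 - <<'E'
from h import *
f,s=snap("wK")
C=cloud(f,s);T=terra(f["img"])>0
q=C[T&(C[...,2]>50)&(np.hypot(C[...,0]-446,C[...,1]+88)<50)]
print(len(q),cv2.minAreaRect(q[:,:2].astype(np.float32)),np.percentile(q[:,2],[50,98]))
go(672,-91,160,14)
E
```

```text
1789 ((445.24786376953125, -87.14280700683594), (47.83940124511719, 48.021175384521484), 82.17913818359375) [55.04820785 56.54084876]
at [444.7 -87.7 162.2] [1.7994e+02 1.0000e-02 8.2020e+01] t 18.87 DELTA [ 28.3 225.6   2.4] ROLL 13.6 rows>= 9.5
```

View pics/wK.png

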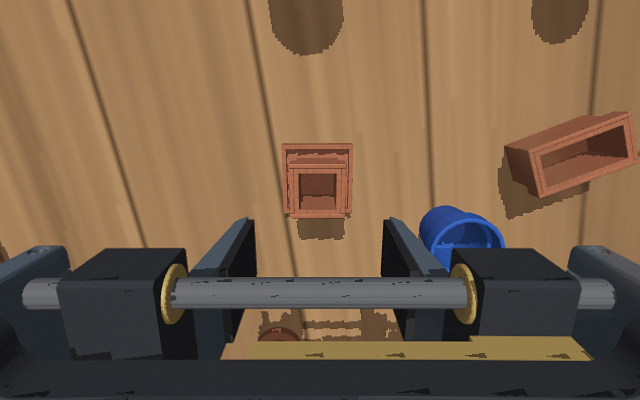

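Square pot stands in its saucer, sides parallel (rim (320,192), saucer (318,180)). On to the oblong pot.

>>> arm_command:
  rows:
    - {"delta_pos": [28, 226, 2], "roll": 13.6, "jaw": 75}
    - {"delta_pos": [28, 226, 2], "roll": 13.6, "jaw": 75}
    - {"delta_pos": [28, 226, 2], "roll": 13.6, "jaw": 75}
    - {"delta_pos": [28, 226, 2], "roll": 13.6, "jaw": 75}
    - {"delta_pos": [28, 226, 2], "roll": 13.6, "jaw": 75}
    - {"delta_pos": [28, 226, 2], "roll": 13.6, "jaw": 75}
    - {"delta_pos": [28, 226, 2], "roll": 13.6, "jaw": 75}
    - {"delta_pos": [28, 226, 2], "roll": 13.6, "jaw": 75}
    - {"delta_pos": [28, 226, 2], "roll": 13.6, "jaw": 75}
    - {"delta_pos": [28, 226, 2], "roll": 13.6, "jaw": 75}
    - {"delta_pos": [28, 226, 2], "roll": 13.6, "jaw": 75}
    - {"delta_pos": [28, 226, 2], "roll": 13.6, "jaw": 75}
    - {"delta_pos": [28, 226, 2], "roll": 13.6, "jaw": 75}

```text
time_s: 19.95
ee_pos: [671.9, -91.3, 158.5]
ee_rot: [-179.9, 0.1, 14.1]
force: [0.7, 0.5, 0.5]
gripper_width: 68.7
gripper_force: 0.0
```

```bash
python3 - <<'E'
from h import *
f,s=snap("wL")
C=cloud(f,s);T=terra(f["img"])>0
q=C[T&(C[...,2]>42)&(np.hypot(C[...,0]-672,C[...,1]+91)<60)]
print(len(q),cv2.minAreaRect(q[:,:2].astype(np.float32)),np.percentile(q[:,2],[50,98]))
go(672,-91,21.5,14)
E
```

```text
2473 ((671.787841796875, -91.03355407714844), (84.1409912109375, 45.77625274658203), 14.0973482131958) [47.1059317  48.53937695]
at [672.1 -91.3 159. ] [-1.7997e+02  9.0000e-02  1.4080e+01] t 20.0 DELTA [  0.2  -0.3 137.5] ROLL 0.02 rows>= 3.3
```

View pics/wL.png

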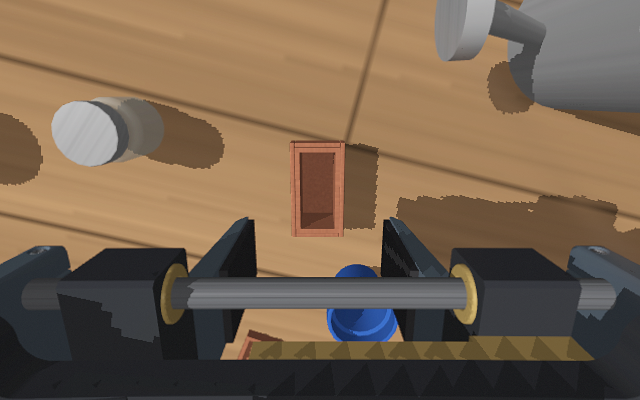

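The oblong pot is centred and aligned at (318,188); the jar (90,135) and blue pot (360,305) are out of the way. Descending.

>>> arm_command:
  rows:
    - {"delta_pos": [0, 0, 40], "roll": 0, "jaw": 75}
    - {"delta_pos": [0, 0, 80], "roll": 0, "jaw": 75}
    - {"delta_pos": [0, 0, 115], "roll": 0, "jaw": 75}
    - {"delta_pos": [0, 0, 132], "roll": 0, "jaw": 75}
    - {"delta_pos": [0, 0, 138], "roll": 0, "jaw": 75}
    - {"delta_pos": [0, 0, 138], "roll": 0, "jaw": 75}
    - {"delta_pos": [0, 0, 138], "roll": 0, "jaw": 75}
    - {"delta_pos": [0, 0, 138], "roll": 0, "jaw": 38}
    - {"delta_pos": [0, 0, 138], "roll": 0, "jaw": 38}
    - {"delta_pos": [0, 0, 138], "roll": 0, "jaw": 38}
    - {"delta_pos": [0, 0, 138], "roll": 0, "jaw": 38}
    - {"delta_pos": [0, 0, 138], "roll": 0, "jaw": 38}
    - {"delta_pos": [0, 0, 138], "roll": 0, "jaw": 38}
  squeeze: 22

```text
time_s: 21.08
ee_pos: [673.2, -91.4, 23.3]
ee_rot: [180.0, -0.1, 14.0]
force: [-0.7, -0.2, 5.8]
gripper_width: 45.9
gripper_force: 22.0
```

```bash
python3 - <<'E'
from h import *
go(339,281,150,3.5)
E
```

```text
at [673.2 -91.4  23.3] [ 1.7996e+02 -1.1000e-01  1.4010e+01] t 21.08 DELTA [-233.8 -442.2 -127.5] ROLL 2.1 rows>= 12.4
```

>>> arm_command:
  rows:
    - {"delta_pos": [0, 0, -20], "roll": 0, "jaw": 38}
    - {"delta_pos": [0, 0, -55], "roll": 0, "jaw": 38}
    - {"delta_pos": [0, 0, -90], "roll": 0, "jaw": 38}
    - {"delta_pos": [0, 0, -127], "roll": 0, "jaw": 38}
    - {"delta_pos": [-9, -18, -127], "roll": 0, "jaw": 38}
    - {"delta_pos": [-23, -44, -127], "roll": 0.2, "jaw": 38}
    - {"delta_pos": [-234, -442, -127], "roll": 2.1, "jaw": 38}
    - {"delta_pos": [-234, -442, -127], "roll": 2.1, "jaw": 38}
    - {"delta_pos": [-234, -442, -127], "roll": 2.1, "jaw": 38}
    - {"delta_pos": [-234, -442, -127], "roll": 2.1, "jaw": 38}
    - {"delta_pos": [-234, -442, -127], "roll": 2.1, "jaw": 38}
    - {"delta_pos": [-234, -442, -127], "roll": 2.1, "jaw": 38}
    - {"delta_pos": [-234, -442, -127], "roll": 2.1, "jaw": 38}
    - {"delta_pos": [-234, -442, -127], "roll": 2.1, "jaw": 38}
    - {"delta_pos": [-234, -442, -127], "roll": 2.1, "jaw": 38}
    - {"delta_pos": [-234, -442, -127], "roll": 2.1, "jaw": 38}
    - {"delta_pos": [-234, -442, -127], "roll": 2.1, "jaw": 38}
    - {"delta_pos": [-234, -442, -127], "roll": 2.1, "jaw": 38}
    - {"delta_pos": [-234, -442, -127], "roll": 2.1, "jaw": 38}
    - {"delta_pos": [-234, -442, -127], "roll": 2.1, "jaw": 38}

```text
time_s: 22.75
ee_pos: [338.6, 280.5, 148.8]
ee_rot: [180.0, -0.0, 3.6]
force: [-0.7, 0.4, -1.3]
gripper_width: 45.6
gripper_force: 22.0
```

```bash
python3 - <<'E'
from h import *
f,s=snap("wM");print(s["gripper_width"])
C=cloud(f,s);T=terra(f["img"])>0
m=T&(C[...,2]>8)&(C[...,2]<18)&(np.hypot(C[...,0]-339,C[...,1]-281)<80)
print(m.sum(),cv2.minAreaRect(C[m][:,:2].astype(np.float32)))
q=C[T&(C[...,2]>s["ee_pos"][2]+18)]
print(len(q),cv2.minAreaRect(q[:,:2].astype(np.float32)))
go(339,281,28,3.5)
E
```

```text
45.635811084850765
743 ((368.9024658203125, 283.6923828125), (43.672752380371094, 65.95942687988281), 4.695320129394531)
6894 ((357.0529479980469, 280.7270812988281), (119.1626205444336, 45.939083099365234), 3.6405551433563232)
at [339.  280.1 148.8] [ 1.7997e+02 -1.0000e-02  3.4800e+00] t 22.8 DELTA [  0.   -0.9 120.8] ROLL -0.0 rows>= 2.9
```

View pics/wM.png

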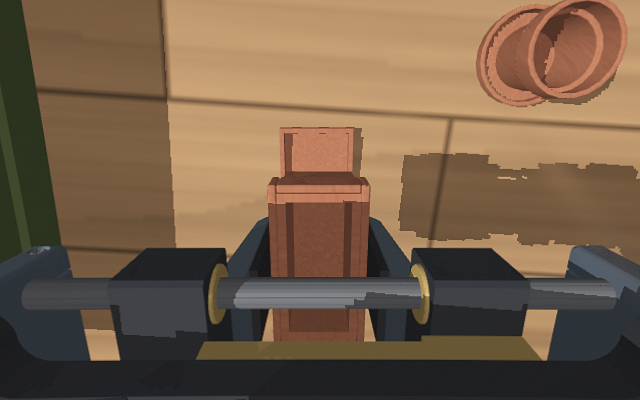

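Oblong pot (318,250) is parallel to its saucer (317,155), and the large pot sits in its saucer at (550,55). Lowering.

>>> arm_command:
  rows:
    - {"delta_pos": [1, -1, 35], "roll": 0, "jaw": 38}
    - {"delta_pos": [1, -1, 70], "roll": 0, "jaw": 38}
    - {"delta_pos": [1, -1, 98], "roll": 0, "jaw": 38}
    - {"delta_pos": [1, -1, 111], "roll": 0, "jaw": 38}
    - {"delta_pos": [1, -1, 117], "roll": 0, "jaw": 38}
    - {"delta_pos": [1, -1, 120], "roll": 0, "jaw": 38}
    - {"delta_pos": [1, -1, 121], "roll": 0, "jaw": 38}
    - {"delta_pos": [1, -1, 121], "roll": 0, "jaw": 38}
    - {"delta_pos": [1, -1, 121], "roll": 0, "jaw": 38}

```text
time_s: 23.55
ee_pos: [340.3, 282.2, 28.9]
ee_rot: [-179.9, -0.1, 3.5]
force: [1.1, 0.5, -0.8]
gripper_width: 46.4
gripper_force: 22.0
```

>>> arm_command:
  rows:
    - {"delta_pos": [0, 0, 0], "roll": 0, "jaw": 75}
    - {"delta_pos": [0, 0, 0], "roll": 0, "jaw": 75}
    - {"delta_pos": [0, 0, 0], "roll": 0, "jaw": 75}
    - {"delta_pos": [0, 0, 0], "roll": 0, "jaw": 75}
    - {"delta_pos": [0, 0, -20], "roll": 0, "jaw": 75}
    - {"delta_pos": [0, 0, -55], "roll": 0, "jaw": 75}
    - {"delta_pos": [0, 0, -95], "roll": 0, "jaw": 75}
    - {"delta_pos": [0, 0, -130], "roll": 0, "jaw": 75}
    - {"delta_pos": [0, 0, -170], "roll": 0, "jaw": 75}
    - {"delta_pos": [0, 0, -200], "roll": 0, "jaw": 75}
    - {"delta_pos": [0, 0, -200], "roll": 0, "jaw": 75}

```text
time_s: 24.47
ee_pos: [342.2, 284.2, 234.4]
ee_rot: [-179.6, -0.7, 3.5]
force: [0.6, 0.0, -0.6]
gripper_width: 68.6
gripper_force: 0.0
```

```bash
python3 - <<'E'
from h import *
f,s=snap("wN")
C=cloud(f,s);T=terra(f["img"])>0
q=C[T&(C[...,2]>46)&(np.hypot(C[...,0]-339,C[...,1]-281)<60)]
print(len(q),cv2.minAreaRect(q[:,:2].astype(np.float32)),np.percentile(q[:,2],[50,98]))
t=env.grab_frame("scene")
cv2.imwrite("pics/fin.png",np.vstack([cv2.resize(t["img"][130:300,130:530],(640,272)),cv2.resize(f["img"],(512,320))[:,:].copy() if 0 else cv2.copyMakeBorder(cv2.resize(f["img"],(480,300)),0,0,0,160,cv2.BORDER_CONSTANT)]))
E
```

```text
1600 ((339.35809326171875, 281.0471496582031), (83.25240325927734, 46.00502014160156), 3.3127799034118652) [51.09936789 52.61168999]
```

View pics/fin.png

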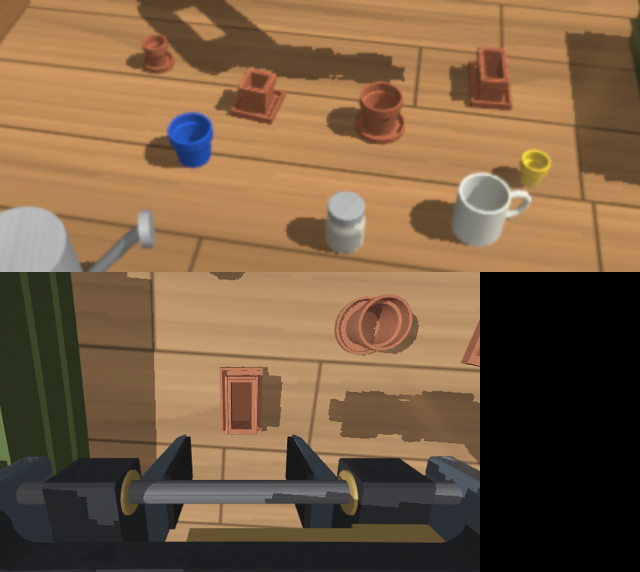

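All four pots stand upright in their saucers, and the jar, mug and look-alikes are undisturbed. Handing in.

```bash
python3 -c "
from workcell import env
print(env.job_done())"
```

```text
the job is handed in; nothing more can be done
None
```

I placed all four pots (small, large, square, oblong) upright in their own saucers, the square and oblong lined up with their saucers' sides, left the jar and mug where they were, and handed the job in at about 25 s; no verdict came back.

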